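# Press two glued samples and set out the adhesive

## Task

Put the two glued samples under pressure: lay the yellow wooden board centred on the brown sample, with its long sides running along the sample's long sides, and stand the steel block weight centred and lined up on top of that board; stand the green round weight centred straight on the white sample. Stand the orange-lidded glue pot midway between the two samples, and the red hardener tin directly behind the pot, towards the mat's green edge, with a gap of about 2 cm between them. Leave the blue-lidded jar and the tape roll where they are.

Things in the scene. Friction and masses are not known exactly. Their poses are not given: they have to be found in the camera images.
- mat: flat grey gluing mat, 4 mm thick, fixed to the bench, 320 mm along its y and from 65 mm in front (-x) to 110 mm behind (+x) its origin. A 16 mm green stripe runs along its far edge (+x side, away from the robot). Origin on the bench surface (z = 0), exactly midway between the two samples; its y runs along the line through both samples, which stand 110 mm either side of the origin. Its yaw lies within 0.2 rad of the robot's.
- sample_brown: glued block of brown corrugated cardboard, fixed on the mat at one of its two ends, 90 mm (its x) by 80 mm (its y) by 25 mm high. Origin at the centre of its underside, on the mat (4 mm above the bench), z up; flat top 25 mm above the origin.
- sample_white: glued block of white board, fixed on the mat at the other end, same size and origin as the brown one.
- press_board: loose piece of wooden board, painted yellow, 80 mm (its x) by 60 mm (its y) by 18 mm thick, about 0.07 kg, lying flat on the bench. Origin at the centre of its underside, z up.
- steel_weight: bare steel block, 60 mm (its x) by 50 mm (its y) by 20 mm high, with an upright black grip on top in its middle: 44 mm long along x, 12 mm thick along y, reaching to 52 mm above the underside. About 0.5 kg. Origin at the centre of its underside, z up.
- green_weight: round green-painted iron weight, 68 mm in diameter and 25 mm high, with a steel knob on top, 22 mm in diameter, reaching to 55 mm above the underside. About 0.5 kg. Origin at the centre of its underside, z up.
- glue_pot: the glue pot: white plastic jar, 54 mm in diameter and 85 mm high, whose top 21 mm is its orange screw lid (53 mm in diameter); closed, about 0.2 kg. Origin at the centre of its underside, z up. 
- hardener: the hardener tin: red tin with a thin pale band, 44 mm in diameter and 70 mm high, about 0.15 kg. Origin at the centre of its underside, z up.
- blue_jar: not wanted, to be left where it stands: white plastic jar, 54 mm in diameter and 85 mm high, whose top 21 mm is its blue screw lid (53 mm in diameter); closed, about 0.2 kg. Origin at the centre of its underside, z up. 
- tape: not wanted, to be left where it lies: roll of dark brown tape, a ring lying flat, 86 mm outside diameter, 68 mm hole, 30 mm high. Origin at the centre of its underside.

How it is judged (in metres and radians):
At the end, for the whole second after the job is handed in: At rest, upright: board on brown sample (12 mm, 10 deg), steel weight on board (12 mm, 12 deg), green weight on white sample (12 mm), pot on mat midway (15 mm), hardener on mat behind pot (gap 5-37 mm, 18 mm off mat middle line); blue jar and tape within 15 mm of their starts (horizontal distance between press_board and sample_brown below 0.012 m and z of press_board in the frame of sample_brown between 0.021 and 0.029 m and angle between each of press_board, steel_weight, green_weight, glue_pot, hardener's own z axis and vertical below 0.1 rad and angle between the x axis of press_board and the x axis of sample_brown, either way round below 0.18 rad and horizontal distance between steel_weight and press_board below 0.012 m and z of steel_weight in the frame of press_board between 0.014 and 0.022 m and angle between the x axis of steel_weight and the x axis of press_board, either way round below 0.22 rad and horizontal distance between green_weight and sample_white below 0.012 m and z of green_weight in the frame of sample_white between 0.021 and 0.029 m and horizontal distance between glue_pot and mat below 0.015 m and horizontal distance between hardener and glue_pot between 0.054 and 0.086 m and y of hardener in the frame of mat between -0.018 and 0.018 m and x of hardener in the frame of mat above 0.03 m and z of glue_pot in the frame of mat between 0 and 0.009 m and z of hardener in the frame of mat between 0 and 0.009 m and linear speed of each of press_board, steel_weight, green_weight, glue_pot, hardener below 0.02 m/s); the robot touches nothing.
It fails at once if the blue-lidded jar was moved (15 mm or more) (distance of blue_jar from where it was at the start of the episode above 0.015 m).
It fails at once if the tape roll was moved (15 mm or more) (distance of tape from where it was at the start of the episode above 0.015 m).
It also fails if it takes over 144 s, if anything falls off the work surface, if the arm or the gripper's body presses on something with over 40 N, if the wrist force passes 120 N, or if a joint passes its speed limit or range.

## Robot

A 6-joint arm with a two-finger parallel gripper is mounted at the origin on the work surface. World frame = base frame: x ahead of the robot, y to its left, z up, the work surface at z = 0. Lengths are in m, angles in degrees, forces in N, time in s.
With the tool pointing down it reaches from about 0.375 to 0.9 m from the base axis. Payload 3.1 kg.
Tool frame: the origin (TCP) lies on the centre line of the jaws, within the pads' length; the fingertips stand 25 mm ahead of it and the grasp point (between the pads) lies 6 mm ahead of it (bot.tips_ahead is the distance from the TCP to the fingertips, in m); z points along the fingers, x is the direction in which the jaws open and shut, and the axes are right-handed (so a half turn about z gives the same grasp; the last joint's range is limited). The gripper opens to 87 mm and grips with 3 to 60 N. Pads are 19 mm wide; open, the fingers measure 117 mm over their backs; the gripper's body (75 mm by 190 mm) begins 51 mm behind the grasp point.
Start: joints at [53.543, 30.224, 82.088, -0, 67.689, -10.227], TCP at [0.276, 0.561, 0.248] pointing down, gripper open.
Joint ranges: [-176.69, 176.69], [-43.24, 126.21], [12.49, 139.97], [-82, 262], [0, 151.66], [-163.58, 163.58]. Speed limits (degrees/s): [159.86, 159.86, 180, 180, 180, 180].

## Interface

Orientations are given as a 3x3 rotation matrix whose columns are the frame's x, y, z axes.
In Python, from bench import status, imaging, close_job, spotter, bot gives the robot as it stands.
- The arm moves only by the tool apply_moves, never from a script. Its argument "rows" is a list of rows, each a list of 3 entries, a list of its own where there are three numbers: the shift along the world's x, y, z in cm, then the turn, a rotation vector about the world's x, y, z in degrees, then the finger opening in cm, from 0 to 8.7. In form: [[[dx, dy, dz], [ax, ay, az], claw], ...]. A call has 1 to 12 rows; each row is the pose to reach, as a shift and turn from the pose commanded when the call began; what a row does not reach only later rows make up. A row lasts 1/12 s, in which the tool goes at most 41.7 mm and 7.16 degrees, less where a joint would pass 70% of its speed; a pose out of reach is approached as far as the arm can. A call with a gripper value outside its range is refused whole. The fingers move at their own pace and stop on an object; the grip force is fixed at half the most. Time passes only in rows, so rows that repeat a pose let the fingers close. It gives the time, the measured TCP pose, the force and the opening at its end, in the units of the state.
- status.state(): the state, without advancing time (a new reading comes with each control period).
- imaging.read_camera(name): name is "scene" or "top"; returns a dict with "pixels" (400x640x3 uint8, red, green, blue), "mtx" (3x3 intrinsics, pixels), "pose" (4x4, takes a point from camera to world coordinates). Camera axes: x right, y down, z forward; pixel columns grow to the right and rows downward; lengths in m; the calibration is good to about 2 mm. A picture is of the moment at which its call begins. There is no depth.
- close_job(): hands the job in, once; it reports no verdict.
Trained networks look in a picture, given as the dict that the camera call returned (one of the last four; its "shot" number tells which), for a name from the list of things; names that differ only in an ending like _2 or _b are one class to them, and where a whole thing is asked for, a point or a joint stands for the part that bears it (a point fixed in the world has none). Each returns a list of dicts, best first, with "p" (0 to 1); they miss things now and then, are a little off and sometimes report something else, mostly with a low value. They report only what shows in the picture. A call takes as long as a camera call.
- spotter.trace(picture, query): "mask" (400x640 bool, what is visible of it) and "box" ([left, top, right, bottom] in pixels, round what is visible of it).
- spotter.place_of(picture, query): "xy" ([column, row] in pixels: a listed point, or the origin of a listed thing).
The state is a dict: "time_s": time; "joints": joint angles; "joint_vel": joint speeds; "joint_efforts": joint torques, N m; "position": TCP position; "tcp_rot": TCP orientation; "force": force on the tool from outside, world axes, zero at the start; "wrist_torque": the same for the moment, N m; "width": opening from 0.0 (shut) to 1.0 (fully open).
Only numpy, scipy, OpenCV 4.12 (cv2) and the standard library are available. Lean on these libraries where they do the work, as an engineer would, in place of code of your own. Each camera call takes 0.05 s, during which the arm holds its last target.

## Working session

There is one attempt and no reset: what is moved stays moved. The work goes in short steps, Python scripts to look and compute and a tool call to move; the robot and the scene stay as the last step left them, time stands still between calls to the robot, and variables do not carry over. Pictures are saved under pics/ and viewed, and the job is handed in when it is done.

Besides the shell and the picture viewer there is one more tool, called as a command line: name --argument value ..., lists and objects as JSON in quotes. apply_moves: Moves the arm, as the interface text tells. Its arguments: {"type":"object","properties":{"rows":{"type":"array"}},"required":["rows"]}

```bash
ls; mkdir -p pics; python3 - <<'E'
from bench import status, imaging, spotter, bot
import cv2, numpy as np
print(status.state())
for n in ("scene","top"):
    p=imaging.read_camera(n); cv2.imwrite(f"pics/{n}0.png",p["pixels"][:,:,::-1]); print(n,p["mtx"],p["pose"])
    for q in "mat sample_brown sample_white press_board steel_weight green_weight glue_pot hardener blue_jar tape".split():
        r=spotter.place_of(p,q); t=spotter.trace(p,q)
        print(q,[(np.round(a["xy"],1).tolist(),round(a["p"],2)) for a in r[:3]],[(np.round(a["box"]).tolist(),round(a["p"],2)) for a in t[:2]])
E
```

```text
pics
{'time_s': 0.0, 'joints': array([ 5.35427071e+01,  3.02798539e+01,  8.21555687e+01,  5.53919243e-04,
        6.76895467e+01, -1.02256540e+01]), 'joint_vel': array([-0.01437001, -0.02644488, -0.00756521, -0.06641424,  0.06761318,
        0.12870122]), 'joint_efforts': array([ 1.13240232e-03, -4.40042388e+01, -1.76593745e+01,  6.33267383e-02,
        5.83575584e-02, -1.74207762e-04]), 'position': array([0.27579908, 0.56010531, 0.2465666 ]), 'tcp_rot': array([[ 4.42003159e-01,  8.97012547e-01, -1.30326801e-03],
       [ 8.97010929e-01, -4.42004903e-01, -1.74896242e-03],
       [-2.14489209e-03, -3.95998734e-04, -9.99997621e-01]]), 'force': array([-0.58644278, -0.21174516,  0.67592594]), 'wrist_torque': array([-0.01792841, -0.0556082 , -0.0148729 ]), 'width': 0.998207959938903}
scene [[400.74622159   0.         312.80050152]
 [  0.         400.74622159 198.68467635]
 [  0.           0.           1.        ]] [[ 0.70792145  0.56209337 -0.42766606  1.02666734]
 [ 0.70626175 -0.55784096  0.43589884 -0.51226277]
 [ 0.00644621 -0.61062632 -0.79189263  0.96394572]
 [ 0.          0.       
[... 1364 characters left out ...]
265.2, 169.8], 0.91)] [([247.0, 149.0, 282.0, 192.0], 0.81), ([436.0, 167.0, 467.0, 194.0], 0.28)]
press_board [([181.9, 186.2], 0.96)] [([164.0, 169.0, 199.0, 196.0], 0.57)]
steel_weight [([320.1, 227.5], 0.62)] [([436.0, 170.0, 471.0, 191.0], 0.47)]
green_weight [([415.5, 240.3], 0.71), ([162.4, 234.2], 0.53)] [([404.0, 227.0, 434.0, 254.0], 0.87), ([242.0, 119.0, 374.0, 200.0], 0.61)]
glue_pot [([164.1, 238.1], 0.81)] [([141.0, 224.0, 174.0, 250.0], 0.68)]
hardener [([465.6, 242.6], 0.76)] [([458.0, 230.0, 487.0, 250.0], 0.6)]
blue_jar [([448.7, 182.8], 0.77)] [([439.0, 165.0, 469.0, 195.0], 0.66)]
tape [([218.2, 244.3], 0.63), ([448.8, 182.0], 0.33)] [([196.0, 225.0, 233.0, 260.0], 0.7)]
```

```bash
python3 - <<'E'
import cv2
a=cv2.imread("pics/top0.png"); cv2.imwrite("pics/top0z.png",cv2.resize(a[110:270,120:500],None,fx=2.1,fy=2.1,interpolation=cv2.INTER_CUBIC))
a=cv2.imread("pics/scene0.png"); cv2.imwrite("pics/scene0z.png",cv2.resize(a[90:300,150:420],None,fx=2.8,fy=2.8,interpolation=cv2.INTER_CUBIC))
E
```

```text
(no output)
```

View pics/top0z.png

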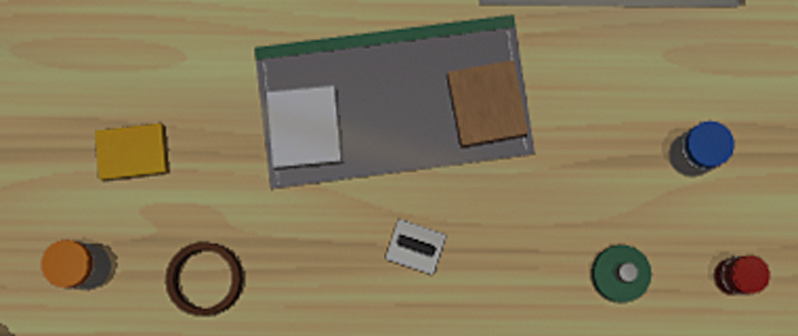

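View pics/scene0z.png

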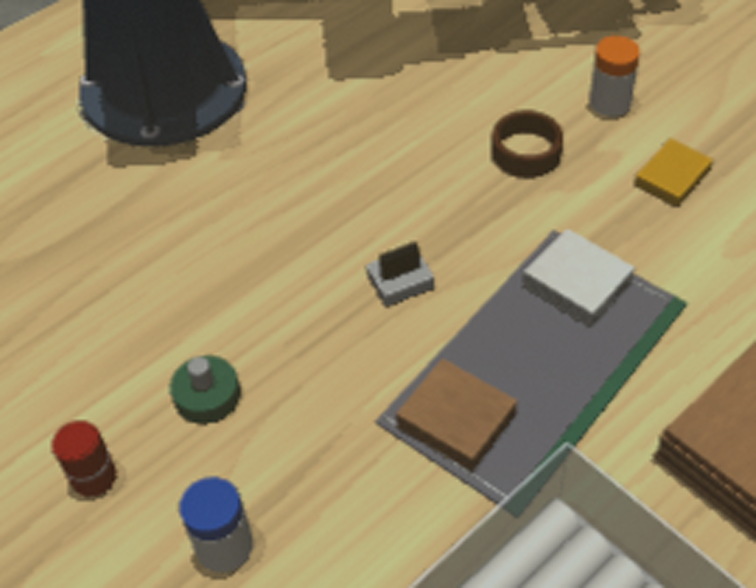

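```bash
cat > h.py <<'E'
import numpy as np, cv2
def back(p,uv,z):
    uv=np.atleast_2d(np.asarray(uv,float)); K=p["mtx"];T=p["pose"]
    d=np.c_[uv,np.ones(len(uv))]@np.linalg.inv(K).T@T[:3,:3].T
    o=T[:3,3]; s=(z-o[2])/d[:,2]
    return (o+d*s[:,None])[:,:2]
def proj(p,X):
    X=np.atleast_2d(X);T=p["pose"];c=(X-T[:3,3])@T[:3,:3]; u=c@p["mtx"].T
    return u[:,:2]/u[:,2:]
E
python3 - <<'E'
from bench import imaging, spotter
from h import *
import cv2
p=imaging.read_camera("top"); im=p["pixels"]; hsv=cv2.cvtColor(im,cv2.COLOR_RGB2HSV)
cv2.imwrite("pics/topfull.png",im[:,:,::-1])
def seg(box,cond,z,kind):
    l,t,r,b=box; m=np.zeros(im.shape[:2],np.uint8); m[t:b,l:r]=cond[t:b,l:r]
    n,lab,st,c=cv2.connectedComponentsWithStats(m); 
    i=1+np.argmax(st[1:,4]); m=(lab==i).astype(np.uint8)
    # upsample for boundary
    ys,xs=np.nonzero(m); P=back(p,np.c_[xs,ys],z).astype(np.float32)
    cen=P.mean(0)
    C=np.cov(P.T); w,v=np.linalg.eigh(C); ang=np.degrees(np.arctan2(v[1,1],v[0,1]))
    r=cv2.minAreaRect(P*1000)
    print(kind,st[i,4],"cen",cen.round(4),"eqdims",(np.sqrt(12*w)*1000).round(1),"pca long axis deg",round(ang%180,1),"rect",np.round(r[0],1),np.round(r[1],1),round(r[2],1))
H,S,V=[hsv[:,:,i].astype(int) for i in range(3)]
for n,(x,y) in dict(yel=(182,182),brown=(351,158),white=(265,170),steel=(310,224),green=(410,245),knob=(419,239),or_=(150,236),blue=(458,178),red=(475,241),mat=(308,170),strip=(310,128)).items(): print(n,hsv[y,x])
seg((160,160,205,200),(H<30)&(S>190)&(V>140),0.018,"board")
seg((135,220,165,255),(H<20)&(S>190)&(V>130),0.085,"pot lid")
seg((395,220,440,260),(H>50)&(H<90)&(S>60),0.025,"green(with knob hole)")
seg((440,160,480,200),(H>100)&(H<125)&(S>150)&(V>100),0.085,"blue")
seg((460,225,492,255),((H<8)|(H>170))&(S>150)&(V>100),0.070,"red")
seg((235,110,380,135+70),(H>50)&(H<90)&(S>60),0.004,"stripe")
E
```

```text
yel [ 21 206 150]
brown [ 14 124 111]
white [ 18   9 145]
steel [165  16  32]
green [72 98 81]
knob [ 23   8 130]
or_ [ 15 197 149]
blue [109 184 115]
red [  2 202 115]
mat [ 0  6 92]
strip [ 72 113  79]
board 698 cen [0.5518 0.334 ] eqdims [56.6 77.3] pca long axis deg 97.2 rect [551.9 334. ] [56.5 76.8] 6.8
pot lid 360 cen [0.4155 0.3815] eqdims [42.5 43.2] pca long axis deg 28.8 rect [415.3 381.3] [46.1 48.1] 0.3
green(with knob hole) 503 cen [ 0.4093 -0.2442] eqdims [61.1 62.3] pca long axis deg 90.1 rect [ 409.3 -245. ] [63.5 66.7] 0.2
blue 347 cen [ 0.5534 -0.3368] eqdims [43.2 43.9] pca long axis deg 155.1 rect [ 553.5 -336.4] [47.6 48.5] 88.2
red 233 cen [ 0.4071 -0.3818] eqdims [34.7 36.4] pca long axis deg 151.7 rect [ 406.8 -380.8] [37.9 40.3] 87.8
stripe 684 cen [0.6969 0.0336] eqdims [ 14.6 317.2] pca long axis deg 97.9 rect [697.1  32.7] [ 14.6 316.7] 7.9
```

View pics/topfull.png

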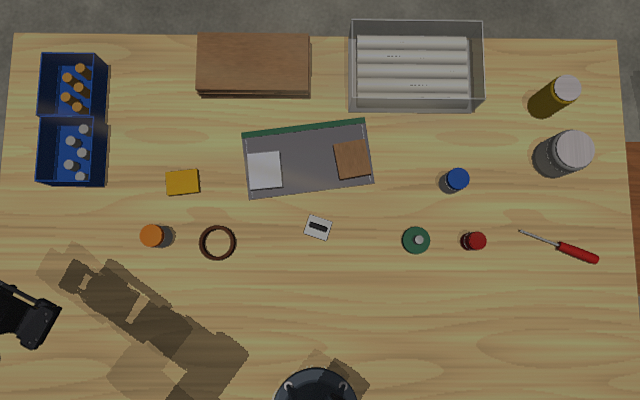

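View pics/scene0.png

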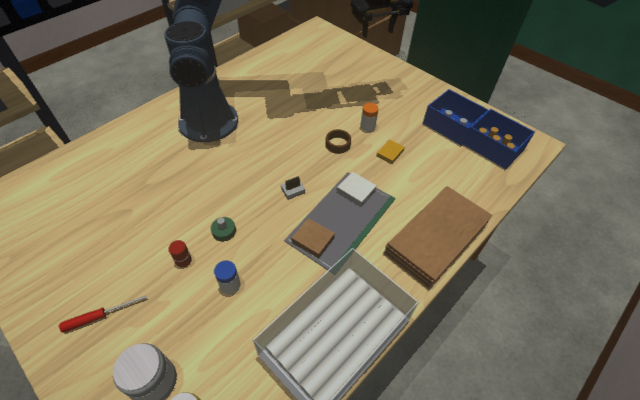

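```bash
cat > m.py <<'E'
from bench import imaging, spotter
from h import *
def seg(p,box,cond,z,kind,hull=False):
    l,t,r,b=box; m=np.zeros(cond.shape,np.uint8); m[t:b,l:r]=cond[t:b,l:r]
    n,lab,st,c=cv2.connectedComponentsWithStats(m)
    i=1+np.argmax(st[1:,4]); m=(lab==i).astype(np.uint8)
    if hull:
        c,_=cv2.findContours(m,cv2.RETR_EXTERNAL,cv2.CHAIN_APPROX_NONE); m[:]=0
        cv2.fillConvexPoly(m,cv2.convexHull(np.vstack(c)),1)
    ys,xs=np.nonzero(m); P=back(p,np.c_[xs,ys],z).astype(np.float32)
    cen=P.mean(0); w,v=np.linalg.eigh(np.cov(P.T)); ang=np.degrees(np.arctan2(v[1,1],v[0,1]))
    r=cv2.minAreaRect(P*1000)
    print(kind,len(P),"cen",cen.round(4),"dims",(np.sqrt(12*w)*1000).round(1),"long",round(ang%180,1),"rect",np.round(r[0],1),np.round(r[1],1),round(r[2],1))
    return cen,ang
E
python3 - <<'E'
from m import *
p=imaging.read_camera("top"); im=p["pixels"]; hsv=cv2.cvtColor(im,cv2.COLOR_RGB2HSV)
H,S,V=[hsv[:,:,i].astype(int) for i in range(3)]
wood=(H>12)&(H<30)&(S>60)
print(hsv[228,300:340].tolist())
seg(p,(242,110,380,205),((S<40)&(V>60))|((H>50)&(H<90))|((S>115)&(V<125)&(H<17)),0.004,"mat",True)
seg(p,(245,145,290,195),(S<40)&(V>115),0.029,"white")
seg(p,(325,130,378,185),(H<17)&(S>100)&(V<125)&(V>85),0.029,"brown")
seg(p,(298,208,340,248),(S<45)&(V>90),0.020,"steel plate",True)
seg(p,(298,208,340,248),(V<70),0.052,"steel grip")
seg(p,(411,230,428,248),(S<40)&(V>90),0.055,"knob")
s=imaging.read_camera("scene"); hs=cv2.cvtColor(s["pixels"],cv2.COLOR_RGB2HSV);H,S,V=[hs[:,:,i].astype(int) for i in range(3)]
seg(s,(370,135,410,170),(H>15)&(H<30)&(S>190)&(V>120),0.018,"board-s")
seg(s,(335,170,380,205),(S<40)&(V>125),0.029,"white-s")
for r,n,z in((spotter.trace(s,"sample_brown"),"sb",.029),): print(len(r))
# overlay of mat hypothesis
c,sn=np.cos(np.radians(7.9)),np.sin(np.radians(7.9)); R=np.array([[c,-sn],[sn,c]]); o=np.array([.5959,.0196])
for q,nm in((p,"top"),(s,"scene")):
    img=cv2.resize(q["pixels"][:,:,::-1],None,fx=4,fy=4,interpolation=cv2.INTER_CUBIC)
    for pts,z in (([(-.065,-.16),(.11,-.16),(.11,.16),(-.065,.16)],.004),([(-.045,.07),(.045,.07),(.045,.15),(-.045,.15)],.029),([(-.045,-.07),(.045,-.07),(.045,-.15),(-.045,-.15)],.029)):
        w=(R@np.array(pts).T).T+o; u=proj(q,np.c_[w,np.full(4,z)]); cv2.polylines(img,[np.round((u+.5)*4).astype(int)],True,(0,0,255),1)
    ctr=proj(q,[[*o,0.004]])[0]*4; x,y=ctr.astype(int); cv2.imwrite(f"pics/ov_{nm}.png",img[max(y-250,0):y+250,x-350:x+350])
E
```

```text
[[19, 100, 140], [18, 104, 140], [17, 103, 141], [19, 110, 144], [18, 114, 87], [98, 7, 147], [60, 3, 155], [30, 5, 151], [30, 5, 152], [30, 5, 155], [38, 6, 161], [36, 8, 165], [38, 7, 142], [38, 10, 99], [30, 12, 87], [30, 4, 67], [15, 16, 31], [30, 12, 22], [150, 16, 31], [150, 15, 35], [120, 7, 38], [165, 12, 41], [150, 12, 41], [120, 7, 37], [150, 15, 34], [150, 9, 29], [135, 34, 15], [15, 11, 48], [12, 9, 147], [60, 2, 159], [120, 4, 72], [19, 108, 132], [19, 106, 142], [19, 102, 140], [19, 104, 140], [18, 102, 140], [19, 102, 140], [19, 102, 140], [19, 100, 140], [19, 103, 139]]
mat 8557 cen [0.6172 0.0229] dims [175.8 320.7] long 98.0 rect [618.   22.3] [176.1 321.3] 7.8
white 1165 cen [0.5809 0.1288] dims [80.2 90.6] long 8.0 rect [581.6 128.8] [91.3 80.4] 6.1
brown 1109 cen [ 0.6106 -0.0894] dims [79.  89.4] long 9.9 rect [610.8 -89.5] [88.9 79.4] 10.8
steel plate 514 cen [ 0.4402 -0.0051] dims [51.1 60.7] long 72.7 rect [440.1  -5.2] [60.8 50.6] 71.8
steel grip 95 cen [ 0.4391 -0.0054] dims [12.4 43.6] long 71.0 rect [438.9  -5.2] [43.9 12.1] 71.8
knob 61 cen [ 0.4097 -0.2468] dims [18.3 18.5] long 143.5 rect [ 410.3 -246.9] [19.  19.3] 0.3
board-s 277 cen [0.5534 0.3344] dims [56.8 74.2] long 95.3 rect [553.1 335. ] [56.4 72.5] 8.0
white-s 617 cen [0.5803 0.1302] dims [79.8 91.4] long 5.9 rect [580.1 130.9] [90.6 79.8] 5.9
2
```

View pics/ov_top.png

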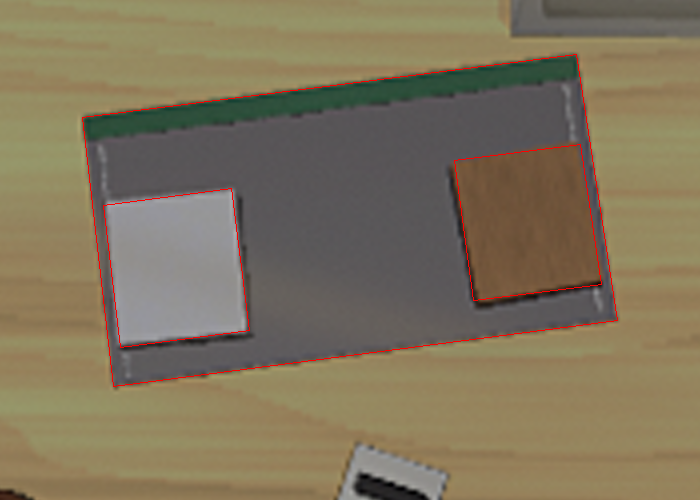

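View pics/ov_scene.png

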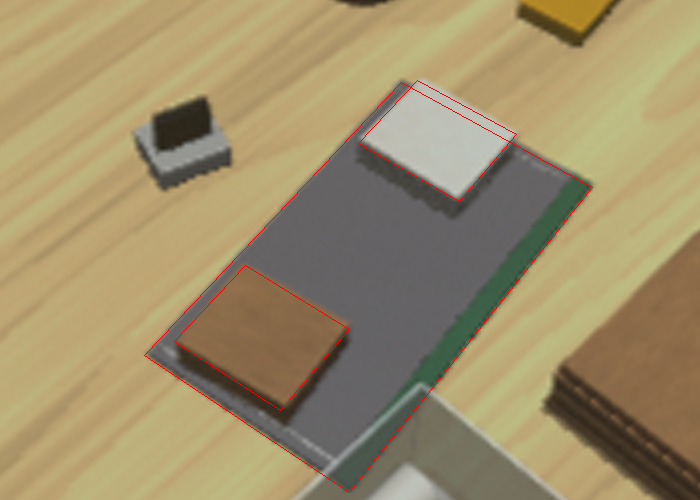

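apply_moves --rows '[[[27.6,-22.7,-12.8],[0,0,-57],8.7],[[27.6,-22.7,-12.8],[0,0,-57],8.7],[[27.6,-22.7,-12.8],[0,0,-57],8.7],[[27.6,-22.7,-12.8],[0,0,-57],8.7],[[27.6,-22.7,-12.8],[0,0,-57],8.7],[[27.6,-22.7,-12.8],[0,0,-57],8.7],[[27.6,-22.7,-12.8],[0,0,-57],8.7],[[27.6,-22.7,-12.8],[0,0,-57],8.7],[[27.6,-22.7,-12.8],[0,0,-57],8.7],[[27.6,-22.7,-12.8],[0,0,-57],8.7],[[27.6,-22.7,-12.8],[0,0,-57],8.7],[[27.6,-22.7,-12.8],[0,0,-57],8.7]]'

```text
time_s: 3.3
position: [0.5519, 0.3335, 0.1193]
tcp_rot: [[0.993, 0.117, -0.001], [0.117, -0.993, 0.0], [-0.001, -0.0, -1.0]]
force: [0.1, -0.9, 0.5]
width: 1.0
```

apply_moves --rows '[[[0,0,-3],[0,0,0],8.7],[[0,0,-6],[0,0,0],8.7],[[0,0,-8],[0,0,0],8.7],[[0,0,-9.1],[0,0,0],8.7],[[0,0,-9.1],[0,0,0],8.7],[[0,0,-9.1],[0,0,0],5],[[0,0,-9.1],[0,0,0],5],[[0,0,-9.1],[0,0,0],5],[[0,0,-9.1],[0,0,0],5],[[0,0,-9.1],[0,0,0],5],[[0,0,-9.1],[0,0,0],5],[[0,0,-9.1],[0,0,0],5]]'

```text
time_s: 4.3
position: [0.5526, 0.3338, 0.0295]
tcp_rot: [[0.993, 0.118, 0.001], [0.118, -0.993, 0.001], [0.001, -0.0, -1.0]]
force: [-0.6, 0.9, 5.0]
width: 0.686
```

apply_moves --rows '[[[0,0,4],[0,0,0],5],[[0,0,8],[0,0,0],5],[[0,0,12],[0,0,0],5],[[5.9,-42.3,12],[0,0,-88],5],[[5.9,-42.3,12],[0,0,-88],5],[[5.9,-42.3,12],[0,0,-88],5],[[5.9,-42.3,12],[0,0,-88],5],[[5.9,-42.3,12],[0,0,-88],5],[[5.9,-42.3,12],[0,0,-88],5],[[5.9,-42.3,12],[0,0,-88],5],[[5.9,-42.3,12],[0,0,-88],5],[[5.9,-42.3,12],[0,0,-88],5]]'

```text
time_s: 5.3
position: [0.6036, -0.0399, 0.1483]
tcp_rot: [[0.529, -0.849, -0.001], [-0.849, -0.529, 0.0], [-0.001, 0.0, -1.0]]
force: [0.4, -0.3, -0.5]
width: 0.685
```

apply_moves --rows '[[[0.7,-5.0,0],[0,0,-23],5],[[0.7,-5.0,0],[0,0,-23],5],[[0.7,-5.0,0],[0,0,-23],5],[[0.7,-5.0,0],[0,0,-23],5],[[0.7,-5.0,-3],[0,0,-23],5],[[0.7,-5.0,-6],[0,0,-23],5],[[0.7,-5.0,-7],[0,0,-23],5],[[0.7,-5.0,-7.5],[0,0,-23],5],[[0.7,-5.0,-7.5],[0,0,-23],5],[[0.7,-5.0,-7.5],[0,0,-23],5]]'

```text
time_s: 6.13
position: [0.6117, -0.0879, 0.0742]
tcp_rot: [[0.162, -0.987, 0.001], [-0.987, -0.162, -0.0], [0.001, -0.001, -1.0]]
force: [-0.6, 0.6, -0.3]
width: 0.685
```

```bash
python3 - <<'E'
from m import *
p=imaging.read_camera("top");s=imaging.read_camera("scene")
a=cv2.resize(p["pixels"][110:230,230:400,::-1],None,fx=3,fy=3,interpolation=cv2.INTER_CUBIC)
b=cv2.resize(s["pixels"][160:280,270:400,::-1],None,fx=3,fy=3,interpolation=cv2.INTER_CUBIC)[:360]
cv2.imwrite("pics/c1.png",np.hstack([a[:360,200:],b]))
E
```

```text
(no output)
```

View pics/c1.png

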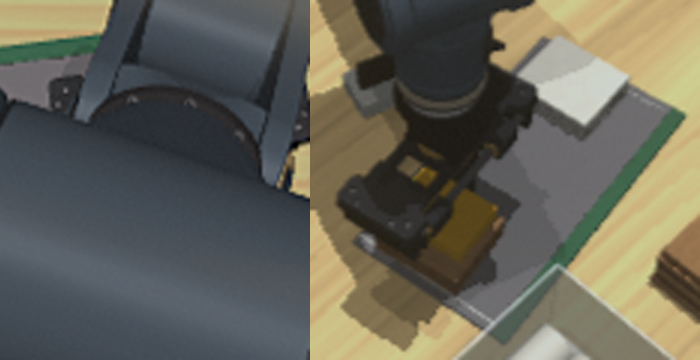

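apply_moves --rows '[[[-0.1,-0.1,-0.5],[0,0,0],5],[[-0.1,-0.1,-1],[0,0,0],5],[[-0.1,-0.1,-1.3],[0,0,0],5],[[-0.1,-0.1,-1.5],[0,0,0],5],[[-0.1,-0.1,-1.5],[0,0,0],5],[[-0.1,-0.1,-1.5],[0,0,0],8],[[-0.1,-0.1,-1.5],[0,0,0],8],[[-0.1,-0.1,-1.5],[0,0,0],8],[[-0.1,-0.1,-1.5],[0,0,0],8],[[-0.1,-0.1,0],[0,0,0],8],[[-0.1,-0.1,4],[0,0,0],8],[[-0.1,-0.1,7.5],[0,0,0],8]]'

```text
time_s: 7.23
position: [0.609, -0.0885, 0.1483]
tcp_rot: [[0.162, -0.987, -0.003], [-0.987, -0.162, 0.001], [-0.002, 0.003, -1.0]]
force: [0.5, -0.5, -0.7]
width: 0.915
```

apply_moves --rows '[[[-17.1,8.4,0],[0,0,62.5],4.5],[[-17.1,8.4,0],[0,0,62.5],4.5],[[-17.1,8.4,0],[0,0,62.5],4.5],[[-17.1,8.4,0],[0,0,62.5],4.5],[[-17.1,8.4,0],[0,0,62.5],4.5],[[-17.1,8.4,0],[0,0,62.5],4.5],[[-17.1,8.4,0],[0,0,62.5],4.5],[[-17.1,8.4,0],[0,0,62.5],4.5],[[-17.1,8.4,-2],[0,0,62.5],4.5],[[-17.1,8.4,-4],[0,0,62.5],4.5],[[-17.1,8.4,-4],[0,0,62.5],4.5],[[-17.1,8.4,-4],[0,0,62.5],4.5]]'

```text
time_s: 8.23
position: [0.4384, -0.0046, 0.1082]
tcp_rot: [[0.95, -0.312, -0.002], [-0.312, -0.95, 0.001], [-0.002, 0.0, -1.0]]
force: [-0.3, -1.0, -0.3]
width: 0.516
```

```bash
python3 - <<'E'
from m import *
p=imaging.read_camera("top");s=imaging.read_camera("scene")
a=cv2.resize(p["pixels"][120:250,230:400,::-1],None,fx=3,fy=3,interpolation=cv2.INTER_CUBIC)
b=cv2.resize(s["pixels"][150:280,260:400,::-1],None,fx=3,fy=3,interpolation=cv2.INTER_CUBIC)
cv2.imwrite("pics/c2.png",np.hstack([a[:,150:],b]))
hsv=cv2.cvtColor(p["pixels"],cv2.COLOR_RGB2HSV);H,S,V=[hsv[:,:,i].astype(int) for i in range(3)]
try: seg(p,(325,125,378,185),(H>15)&(H<30)&(S>190)&(V>100),0.047,"board")
except Exception as e: print(e)
hsv=cv2.cvtColor(s["pixels"],cv2.COLOR_RGB2HSV);H,S,V=[hsv[:,:,i].astype(int) for i in range(3)]
seg(s,(285,200,350,260),(H>15)&(H<30)&(S>190)&(V>100),0.047,"board-s")
E
```

```text
board 750 cen [ 0.6111 -0.0898] dims [58.6 78.8] long 8.8 rect [611.3 -89.9] [78.7 58.5] 9.7
board-s 510 cen [ 0.6139 -0.089 ] dims [57.8 77.1] long 11.0 rect [613.5 -88.5] [77.3 57.8] 10.2
```

View pics/c2.png

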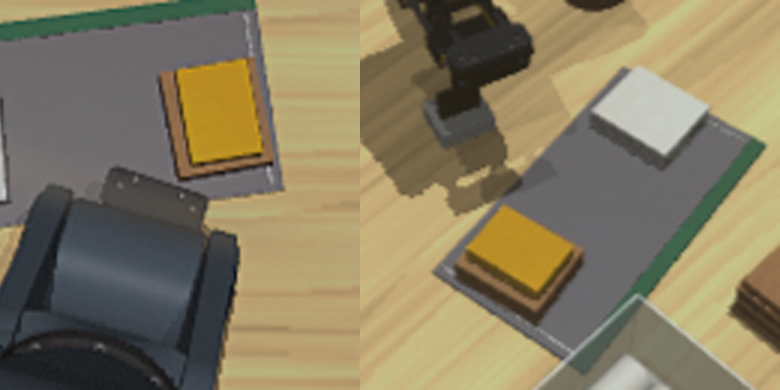

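apply_moves --rows '[[[0.1,0,-2],[0,0,0],4.5],[[0.1,0,-4],[0,0,0],4.5],[[0.1,0,-5.3],[0,0,0],4.5],[[0.1,0,-5.8],[0,0,0],4.5],[[0.1,0,-5.8],[0,0,0],4.5],[[0.1,0,-5.8],[0,0,0],0.5],[[0.1,0,-5.8],[0,0,0],0.5],[[0.1,0,-5.8],[0,0,0],0.5],[[0.1,0,-5.8],[0,0,0],0.5],[[0.1,0,-5.8],[0,0,0],0.5],[[0.1,0,-5.8],[0,0,0],0.5],[[0.1,0,-5.8],[0,0,0],0.5]]'

```text
time_s: 9.33
position: [0.4399, -0.0047, 0.0509]
tcp_rot: [[0.95, -0.312, 0.0], [-0.312, -0.95, -0.0], [0.0, 0.0, -1.0]]
force: [-0.5, 0.5, 4.6]
width: 0.138
```

apply_moves --rows '[[[0,0,2],[0,0,0],0.5],[[0,0,5],[0,0,0],0.5],[[0,0,9],[0,0,0],0.5],[[17.1,-8.5,10],[0,0,-62.3],0.5],[[17.1,-8.5,10],[0,0,-62.3],0.5],[[17.1,-8.5,10],[0,0,-62.3],0.5],[[17.1,-8.5,10],[0,0,-62.3],0.5],[[17.1,-8.5,10],[0,0,-62.3],0.5],[[17.1,-8.5,10],[0,0,-62.3],0.5],[[17.1,-8.5,10],[0,0,-62.3],0.5],[[17.1,-8.5,10],[0,0,-62.3],0.5],[[17.1,-8.5,10],[0,0,-62.3],0.5]]'

```text
time_s: 10.33
position: [0.6091, -0.0893, 0.1482]
tcp_rot: [[0.16, -0.987, -0.005], [-0.987, -0.16, 0.002], [-0.003, 0.005, -1.0]]
force: [-0.2, -0.4, -6.7]
width: 0.134
```

apply_moves --rows '[[[0.1,0,-2],[0,0,0],0.5],[[0.1,0,-3.5],[0,0,0],0.5],[[0.1,0,-4.0],[0,0,0],0.5],[[0.1,0,-4.0],[0,0,0],0.5],[[0.1,0,-4.0],[0,0,0],0.5]]'

```text
time_s: 10.75
position: [0.6112, -0.0895, 0.1096]
tcp_rot: [[0.165, -0.986, -0.002], [-0.986, -0.165, 0.001], [-0.001, 0.002, -1.0]]
force: [0.2, -0.0, -5.8]
width: 0.138
```

```bash
python3 - <<'E'
from m import *
s=imaging.read_camera("scene")
b=cv2.resize(s["pixels"][180:280,270:400,::-1],None,fx=5,fy=5,interpolation=cv2.INTER_CUBIC)
cv2.imwrite("pics/c3.png",b)
E
```

```text
(no output)
```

View pics/c3.png

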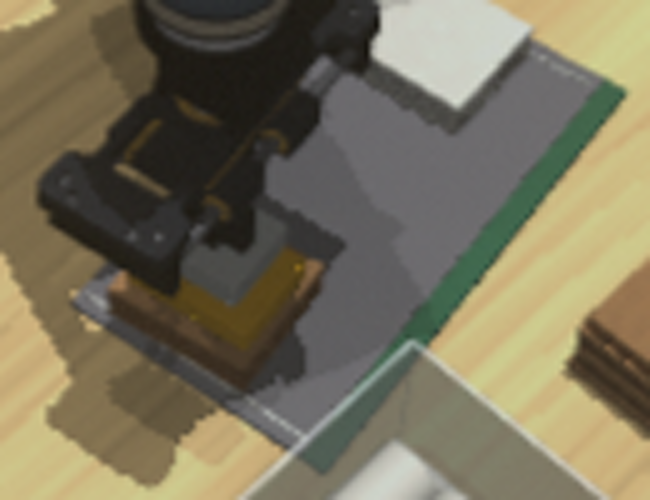

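apply_moves --rows '[[[0,0,-0.5],[0,0,0],0.5],[[0,0,-0.9],[0,0,0],0.5],[[0,0,-1.1],[0,0,0],0.5],[[0,0,-1.2],[0,0,0],0.5],[[0,0,-1.2],[0,0,0],0.5],[[0,0,-1.2],[0,0,0],4],[[0,0,-1.2],[0,0,0],4],[[0,0,-1.2],[0,0,0],4],[[0,0,-1.2],[0,0,0],4],[[0,0,0.5],[0,0,0],4],[[0,0,3],[0,0,0],4],[[0,0,6],[0,0,0],4]]'

```text
time_s: 11.8
position: [0.611, -0.0895, 0.1702]
tcp_rot: [[0.165, -0.986, -0.003], [-0.986, -0.165, 0.001], [-0.002, 0.003, -1.0]]
force: [-0.3, -0.3, 0.9]
width: 0.449
```

apply_moves --rows '[[[-20.1,-15.6,0],[0,0,0],5],[[-20.1,-15.6,0],[0,0,0],5],[[-20.1,-15.6,0],[0,0,0],5],[[-20.1,-15.6,0],[0,0,0],5],[[-20.1,-15.6,0],[0,0,0],5],[[-20.1,-15.6,0],[0,0,0],5],[[-20.1,-15.6,0],[0,0,0],5],[[-20.1,-15.6,-4],[0,0,0],5],[[-20.1,-15.6,-7],[0,0,0],5],[[-20.1,-15.6,-7],[0,0,0],5],[[-20.1,-15.6,-7],[0,0,0],5]]'

```text
time_s: 12.72
position: [0.4107, -0.2452, 0.1]
tcp_rot: [[0.165, -0.986, -0.002], [-0.986, -0.165, 0.002], [-0.003, 0.002, -1.0]]
force: [-0.1, -0.1, 0.0]
width: 0.571
```

```bash
python3 - <<'E'
from m import *
p=imaging.read_camera("top");s=imaging.read_camera("scene")
a=cv2.resize(p["pixels"][120:260,320:460,::-1],None,fx=3,fy=3,interpolation=cv2.INTER_CUBIC)
b=cv2.resize(s["pixels"][160:300,200:340,::-1],None,fx=3,fy=3,interpolation=cv2.INTER_CUBIC)
cv2.imwrite("pics/c4.png",np.hstack([a,b[:420]]))
hsv=cv2.cvtColor(p["pixels"],cv2.COLOR_RGB2HSV);H,S,V=[hsv[:,:,i].astype(int) for i in range(3)]
seg(p,(325,125,378,185),(S<60)&(V>105),0.067,"steel",True)
seg(p,(325,125,378,185),(V<60),0.099,"grip")
seg(p,(325,125,378,185),((H>15)&(H<30)&(S>190)&(V>100)),0.047,"board",True)
E
```

```text
steel 2671 cen [ 0.6096 -0.0757] dims [109.5 143.8] long 3.8 rect [613.  -79.2] [145.5 115.5] 0.4
grip 108 cen [ 0.6096 -0.0903] dims [13.  46.4] long 8.2 rect [609.9 -90.1] [46.4 12.8] 8.9
board 521 cen [ 0.6009 -0.0839] dims [44.4 77.7] long 35.7 rect [610.4 -88.9] [79.7 58.9] 10.0
```

View pics/c4.png

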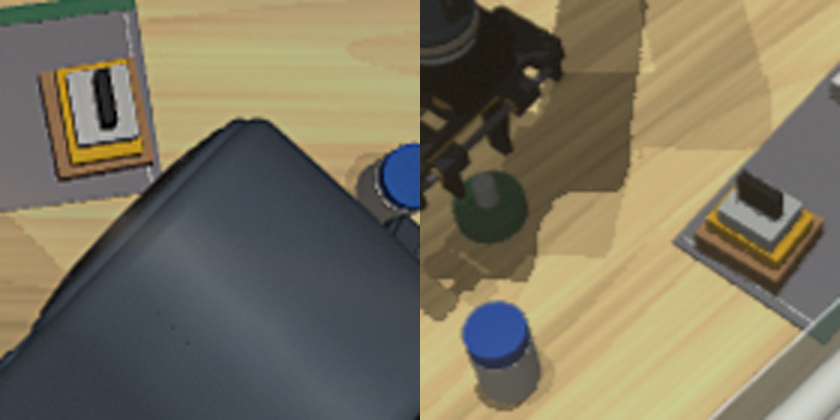

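apply_moves --rows '[[[-0.1,-0.1,-2],[0,0,0],5],[[-0.1,-0.1,-3.5],[0,0,0],5],[[-0.1,-0.1,-4.4],[0,0,0],5],[[-0.1,-0.1,-4.7],[0,0,0],5],[[-0.1,-0.1,-4.7],[0,0,0],1.5],[[-0.1,-0.1,-4.7],[0,0,0],1.5],[[-0.1,-0.1,-4.7],[0,0,0],1.5],[[-0.1,-0.1,-4.7],[0,0,0],1.5],[[-0.1,-0.1,-4.7],[0,0,0],1.5],[[-0.1,-0.1,-4.7],[0,0,0],1.5],[[-0.1,-0.1,-2],[0,0,0],1.5],[[-0.1,-0.1,2],[0,0,0],1.5]]'

```text
time_s: 13.82
position: [0.4076, -0.2447, 0.1179]
tcp_rot: [[0.165, -0.986, -0.008], [-0.986, -0.165, 0.007], [-0.008, 0.006, -1.0]]
force: [1.3, 0.2, -5.7]
width: 0.242
```

apply_moves --rows '[[[0,0,3],[0,0,0],1.5],[[17.1,37.5,3],[0,0,0],1.5],[[17.1,37.5,3],[0,0,0],1.5],[[17.1,37.5,3],[0,0,0],1.5],[[17.1,37.5,3],[0,0,0],1.5],[[17.1,37.5,3],[0,0,0],1.5],[[17.1,37.5,3],[0,0,0],1.5],[[17.1,37.5,3],[0,0,0],1.5],[[17.1,37.5,3],[0,0,0],1.5],[[17.1,37.5,3],[0,0,0],1.5],[[17.1,37.5,3],[0,0,0],1.5],[[17.1,37.5,3],[0,0,0],1.5]]'

```text
time_s: 14.82
position: [0.5838, 0.1349, 0.15]
tcp_rot: [[0.17, -0.985, 0.005], [-0.985, -0.17, 0.004], [-0.003, -0.006, -1.0]]
force: [0.5, 0.4, -4.3]
width: 0.243
```

apply_moves --rows '[[[0,0,-2],[0,0,0],1.5],[[0,0,-4],[0,0,0],1.5],[[0,0,-5],[0,0,0],1.5],[[0,0,-5],[0,0,0],1.5],[[0,0,-5],[0,0,0],1.5],[[0,0,-5],[0,0,0],1.5],[[0,0,-5],[0,0,0],1.5]]'

```text
time_s: 15.4
position: [0.5819, 0.1279, 0.1016]
tcp_rot: [[0.165, -0.986, 0.002], [-0.986, -0.165, 0.0], [0.0, -0.002, -1.0]]
force: [-0.4, 0.0, -5.0]
width: 0.245
```

```bash
python3 - <<'E'
from m import *
s=imaging.read_camera("scene")
b=cv2.resize(s["pixels"][140:240,300:430,::-1],None,fx=5,fy=5,interpolation=cv2.INTER_CUBIC)
cv2.imwrite("pics/c5.png",b)
E
```

```text
(no output)
```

View pics/c5.png

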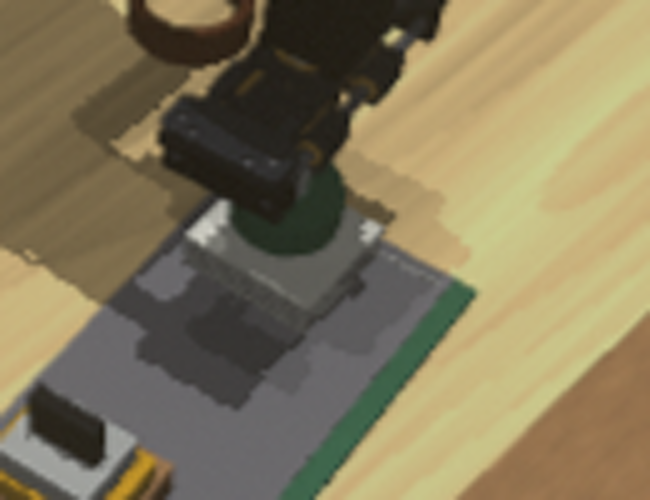

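apply_moves --rows '[[[-0.1,0.1,-0.6],[0,0,0],1.5],[[-0.1,0.1,-1.2],[0,0,0],1.5],[[-0.1,0.1,-1.5],[0,0,0],1.5],[[-0.1,0.1,-1.7],[0,0,0],1.5],[[-0.1,0.1,-1.8],[0,0,0],1.5],[[-0.1,0.1,-1.8],[0,0,0],5],[[-0.1,0.1,-1.8],[0,0,0],5],[[-0.1,0.1,-1.8],[0,0,0],5],[[-0.1,0.1,-1.8],[0,0,0],5],[[-0.1,0.1,0],[0,0,0],5],[[-0.1,0.1,3],[0,0,0],5],[[-0.1,0.1,7],[0,0,0],8.7]]'

```text
time_s: 16.45
position: [0.5782, 0.1291, 0.1688]
tcp_rot: [[0.165, -0.986, -0.006], [-0.986, -0.165, -0.0], [-0.001, 0.006, -1.0]]
force: [-0.1, 0.5, -0.9]
width: 0.594
```

apply_moves --rows '[[[-16.5,25.2,0],[0,0,88.5],8.7],[[-16.5,25.2,0],[0,0,88.5],8.7],[[-16.5,25.2,0],[0,0,88.5],8.7],[[-16.5,25.2,0],[0,0,88.5],8.7],[[-16.5,25.2,0],[0,0,88.5],8.7],[[-16.5,25.2,0],[0,0,88.5],8.7],[[-16.5,25.2,0],[0,0,88.5],8.7],[[-16.5,25.2,0],[0,0,88.5],8.7],[[-16.5,25.2,0],[0,0,88.5],8.7],[[-16.5,25.2,0],[0,0,88.5],8.7],[[-16.5,25.2,0],[0,0,88.5],8.7],[[-16.5,25.2,0],[0,0,88.5],8.7]]'

```text
time_s: 17.45
position: [0.4151, 0.3818, 0.1707]
tcp_rot: [[0.995, 0.102, 0.001], [0.102, -0.995, 0.0], [0.001, -0.0, -1.0]]
force: [0.0, 1.0, 0.2]
width: 1.001
```

```bash
python3 - <<'E'
from m import *
p=imaging.read_camera("top");s=imaging.read_camera("scene")
a=cv2.resize(p["pixels"][120:260,240:380,::-1],None,fx=3,fy=3,interpolation=cv2.INTER_CUBIC)
b=cv2.resize(s["pixels"][80:220,290:430,::-1],None,fx=3,fy=3,interpolation=cv2.INTER_CUBIC)
cv2.imwrite("pics/c6.png",np.hstack([a,b]))
hsv=cv2.cvtColor(p["pixels"],cv2.COLOR_RGB2HSV);H,S,V=[hsv[:,:,i].astype(int) for i in range(3)]
seg(p,(242,140,292,200),(H>50)&(H<95)&(S>60),0.054,"green")
seg(p,(242,140,292,200),(S<40)&(V>110),0.029,"white",True)
# pot predicted lid outline in scene image
th=np.linspace(0,2*np.pi,60)
import cv2
img=cv2.resize(cv2.imread("pics/scene0.png"),None,fx=6,fy=6,interpolation=cv2.INTER_CUBIC)
im2=cv2.resize(cv2.imread("pics/top0.png"),None,fx=6,fy=6,interpolation=cv2.INTER_CUBIC)
o=[]
for q,I,(cx,cy) in((s,img,(369,117)),(p,im2,(155,236))):
    for z,r,c in((.085,.0265,(0,255,0)),(0,.027,(255,0,0))):
        u=proj(q,np.c_[.4155+r*np.cos(th),.3815+r*np.sin(th),0*th+z]); cv2.polylines(I,[np.round((u+.5)*6).astype(int)],True,c,1)
    o.append(I[cy*6-180:cy*6+180,cx*6-180:cx*6+180])
cv2.imwrite("pics/c6b.png",np.hstack(o))
E
```

```text
green 134 cen [0.5983 0.1204] dims [19.3 51.4] long 73.1 rect [598.4 121.3] [59.6 22.4] 75.5
white 1244 cen [0.5813 0.1287] dims [82.6 93.3] long 2.7 rect [581.5 128.7] [93.7 83.4] 6.3
```

View pics/c6.png

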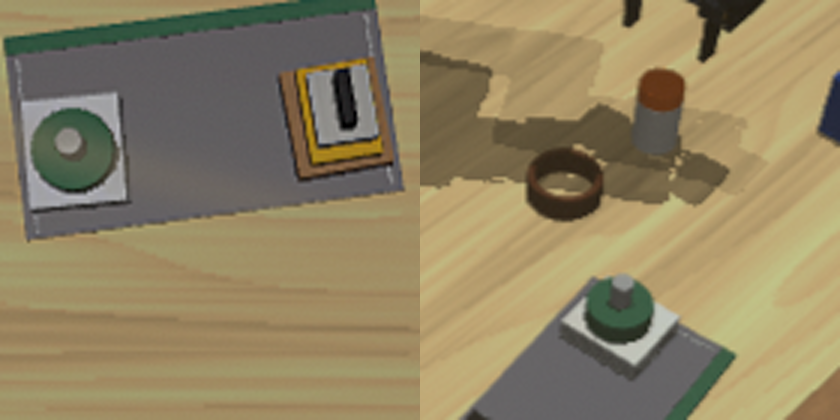

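View pics/c6b.png

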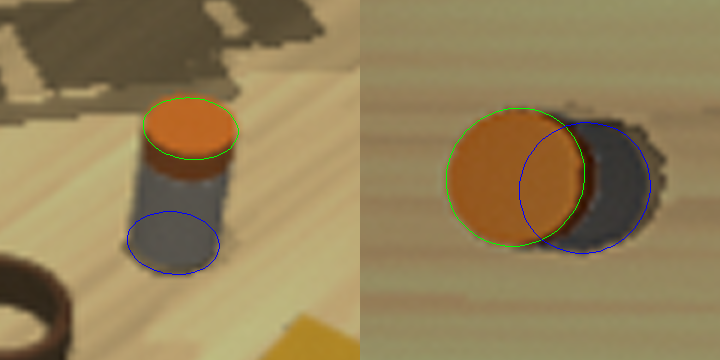

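apply_moves --rows '[[[0,0,-3.5],[0,0,2],8.7],[[0,0,-7],[0,0,2],8.7],[[0,0,-10],[0,0,2],8.7],[[0,0,-11.3],[0,0,2],8.7],[[0,0,-11.3],[0,0,2],8.7],[[0,0,-11.3],[0,0,2],4.5],[[0,0,-11.3],[0,0,2],4.5],[[0,0,-11.3],[0,0,2],4.5],[[0,0,-11.3],[0,0,2],4.5],[[0,0,-11.3],[0,0,2],4.5],[[0,0,-11.3],[0,0,2],4.5],[[0,0,-11.3],[0,0,2],4.5]]'

```text
time_s: 18.55
position: [0.4153, 0.3815, 0.0584]
tcp_rot: [[0.992, 0.13, 0.001], [0.13, -0.992, 0.001], [0.001, -0.001, -1.0]]
force: [-1.1, -0.4, 5.5]
width: 0.614
```

apply_moves --rows '[[[0,0,3],[0,0,0],4.5],[[0,0,7],[0,0,0],4.5],[[0,0,11],[0,0,0],4.5],[[18,-36.2,13],[0,0,0],4.5],[[18,-36.2,13],[0,0,0],4.5],[[18,-36.2,13],[0,0,0],4.5],[[18,-36.2,13],[0,0,0],4.5],[[18,-36.2,13],[0,0,0],4.5],[[18,-36.2,13],[0,0,0],4.5],[[18,-36.2,13],[0,0,0],4.5],[[18,-36.2,13],[0,0,0],4.5],[[18,-36.2,13],[0,0,0],4.5]]'

```text
time_s: 19.55
position: [0.5817, 0.0439, 0.1858]
tcp_rot: [[0.992, 0.129, -0.001], [0.129, -0.992, 0.0], [-0.001, -0.0, -1.0]]
force: [0.9, 0.8, -2.0]
width: 0.612
```

apply_moves --rows '[[[1.4,-2.5,0],[0,0,0],4.5],[[1.4,-2.5,0],[0,0,0],4.5],[[1.4,-2.5,-3],[0,0,0],4.5],[[1.4,-2.5,-6],[0,0,0],4.5],[[1.4,-2.5,-9],[0,0,0],4.5],[[1.4,-2.5,-10.5],[0,0,0],4.5],[[1.4,-2.5,-11],[0,0,0],4.5],[[1.4,-2.5,-11],[0,0,0],4.5],[[1.4,-2.5,-11],[0,0,0],4.5]]'

```text
time_s: 20.3
position: [0.596, 0.0211, 0.0765]
tcp_rot: [[0.992, 0.13, 0.001], [0.13, -0.992, -0.0], [0.001, 0.0, -1.0]]
force: [-0.3, -1.1, -1.7]
width: 0.614
```

apply_moves --rows '[[[0,-0.1,-0.6],[0,0,0],4.5],[[0,-0.1,-1.1],[0,0,0],4.5],[[0,-0.1,-1.3],[0,0,0],4.5],[[0,-0.1,-1.4],[0,0,0],4.5],[[0,-0.1,-1.4],[0,0,0],4.5],[[0,-0.1,-1.4],[0,0,0],8.7],[[0,-0.1,-1.4],[0,0,0],8.7],[[0,-0.1,-1.4],[0,0,0],8.7],[[0,-0.1,-1.4],[0,0,0],8.7],[[0,-0.1,-1.4],[0,0,0],8.7],[[0,-0.1,2],[0,0,0],8.7],[[0,-0.1,6],[0,0,0],8.7]]'

```text
time_s: 21.3
position: [0.5931, 0.0201, 0.1335]
tcp_rot: [[0.992, 0.13, -0.009], [0.13, -0.992, 0.001], [-0.009, -0.002, -1.0]]
force: [1.8, 0.4, 1.5]
width: 0.983
```

apply_moves --rows '[[[0,0,4],[0,0,0],8.7],[[0,0,6],[0,0,0],8.7],[[-18.9,-40.2,6],[0,0,-88.5],8.7],[[-18.9,-40.2,6],[0,0,-88.5],8.7],[[-18.9,-40.2,6],[0,0,-88.5],8.7],[[-18.9,-40.2,6],[0,0,-88.5],8.7],[[-18.9,-40.2,6],[0,0,-88.5],8.7],[[-18.9,-40.2,6],[0,0,-88.5],8.7],[[-18.9,-40.2,6],[0,0,-88.5],8.7],[[-18.9,-40.2,6],[0,0,-88.5],8.7],[[-18.9,-40.2,6],[0,0,-88.5],8.7],[[-18.9,-40.2,6],[0,0,-88.5],8.7]]'

```text
time_s: 22.3
position: [0.4173, -0.3589, 0.1962]
tcp_rot: [[0.43, -0.903, 0.0], [-0.903, -0.43, -0.0], [0.0, -0.0, -1.0]]
force: [0.5, -1.1, -0.4]
width: 0.997
```

```bash
python3 - <<'E'
from m import *
p=imaging.read_camera("top");s=imaging.read_camera("scene")
a=cv2.resize(p["pixels"][100:260,240:380,::-1],None,fx=3,fy=3,interpolation=cv2.INTER_CUBIC)
b=cv2.resize(s["pixels"][130:290,160:400,::-1],None,fx=3,fy=3,interpolation=cv2.INTER_CUBIC)[:,340:]
cv2.imwrite("pics/c7.png",np.hstack([a[:],b[:480]]))
hsv=cv2.cvtColor(p["pixels"],cv2.COLOR_RGB2HSV);H,S,V=[hsv[:,:,i].astype(int) for i in range(3)]
seg(p,(280,140,340,190),(H<20)&(S>180)&(V>110),0.089,"pot")
th=np.linspace(0,2*np.pi,60)
o=[]
def ring(q,I,x,y,z,r,c): 
    u=proj(q,np.c_[x+r*np.cos(th),y+r*np.sin(th),0*th+z]); cv2.polylines(I,[np.round((u+.5)*6).astype(int)],True,c,1)
for q,n,(cx,cy) in((s,"scene0",(180,253)),(p,"top0",(475,240))):
    I=cv2.resize(cv2.imread(f"pics/{n}.png"),None,fx=6,fy=6,interpolation=cv2.INTER_CUBIC)
    ring(q,I,.407,-.3812,.07,.022,(0,255,0));ring(q,I,.407,-.3812,.0,.022,(255,0,0))
    o.append(I[cy*6-150:cy*6+150,cx*6-180:cx*6+180])
cv2.imwrite("pics/c7b.png",np.hstack(o))
E
```

```text
pot 367 cen [0.5944 0.02  ] dims [44.6 44.8] long 167.5 rect [594.7  20.1] [50.5 49.6] 0.4
```

View pics/c7.png

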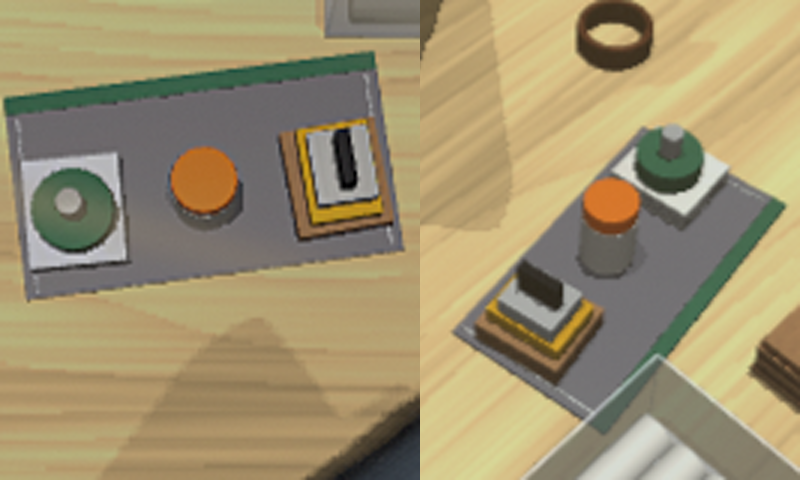

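View pics/c7b.png

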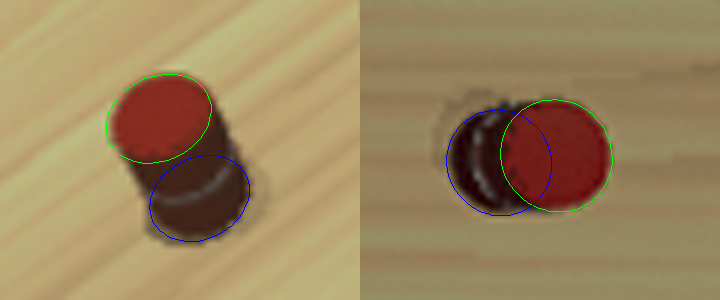

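apply_moves --rows '[[[-1.0,-2.2,0],[0,0,-17.5],8.7],[[-1.0,-2.2,0],[0,0,-17.5],8.7],[[-1.0,-2.2,-3],[0,0,-17.5],8.7],[[-1.0,-2.2,-7],[0,0,-17.5],8.7],[[-1.0,-2.2,-11],[0,0,-17.5],8.7],[[-1.0,-2.2,-13],[0,0,-17.5],8.7],[[-1.0,-2.2,-13.8],[0,0,-17.5],8.7],[[-1.0,-2.2,-13.8],[0,0,-17.5],8.7]]'

```text
time_s: 23.07
position: [0.4079, -0.3777, 0.0562]
tcp_rot: [[0.146, -0.989, -0.003], [-0.989, -0.146, 0.004], [-0.004, 0.002, -1.0]]
force: [0.5, -1.2, 0.7]
width: 1.0
```

apply_moves --rows '[[[0,0,0],[0,0,0],3.5],[[0,0,0],[0,0,0],3.5],[[0,0,0],[0,0,0],3.5],[[0,0,0],[0,0,0],3.5],[[0,0,0],[0,0,0],3.5],[[0,0,0],[0,0,0],3.5],[[0,0,0],[0,0,0],3.5],[[0,0,0],[0,0,0],3.5]]'

```text
time_s: 23.73
position: [0.4085, -0.3794, 0.0584]
tcp_rot: [[0.145, -0.989, 0.0], [-0.989, -0.145, -0.0], [0.0, -0.0, -1.0]]
force: [-0.5, 0.2, 2.3]
width: 0.497
```

apply_moves --rows '[[[0,0,3],[0,0,0],3.5],[[0,0,7],[0,0,0],3.5],[[0,0,11],[0,0,0],3.5],[[0,0,15],[0,0,0],3.5],[[25.8,40.8,15],[0,0,0],3.5],[[25.8,40.8,15],[0,0,0],3.5],[[25.8,40.8,15],[0,0,0],3.5],[[25.8,40.8,15],[0,0,0],3.5],[[25.8,40.8,15],[0,0,0],3.5],[[25.8,40.8,15],[0,0,0],3.5],[[25.8,40.8,15],[0,0,0],3.5],[[25.8,40.8,15],[0,0,0],3.5]]'

```text
time_s: 24.73
position: [0.5869, -0.0954, 0.2077]
tcp_rot: [[0.145, -0.989, -0.001], [-0.989, -0.145, 0.0], [-0.0, 0.001, -1.0]]
force: [-0.0, -1.2, -1.5]
width: 0.496
```

apply_moves --rows '[[[7.9,12.4,0],[0,0,0],3.5],[[7.9,12.4,0],[0,0,0],3.5],[[7.9,12.4,0],[0,0,0],3.5],[[7.9,12.4,0],[0,0,0],3.5],[[7.9,12.4,0],[0,0,0],3.5],[[7.9,12.4,0],[0,0,0],3.5],[[7.9,12.4,-2],[0,0,0],3.5],[[7.9,12.4,-4],[0,0,0],3.5],[[7.9,12.4,-4],[0,0,0],3.5]]'

```text
time_s: 25.48
position: [0.6616, 0.0253, 0.1638]
tcp_rot: [[0.143, -0.99, -0.01], [-0.99, -0.143, 0.001], [-0.002, 0.01, -1.0]]
force: [-1.0, 0.5, -2.3]
width: 0.496
```

```bash
python3 - <<'E'
from m import *
s=imaging.read_camera("scene")
b=cv2.resize(s["pixels"][130:280,270:420,::-1],None,fx=4,fy=4,interpolation=cv2.INTER_CUBIC)
cv2.imwrite("pics/c8.png",b)
E
```

```text
(no output)
```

View pics/c8.png

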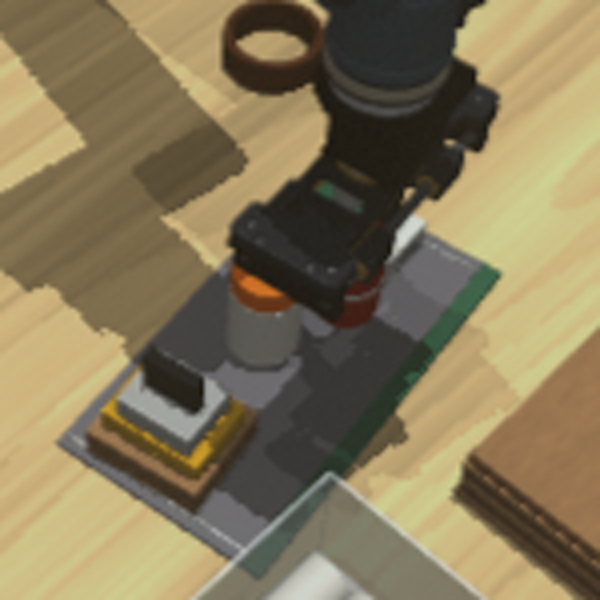

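apply_moves --rows '[[[0,0,0],[0,0,0],3.5],[[0,0,0],[0,0,0],3.5],[[0,0,0],[0,0,0],3.5]]'

```text
time_s: 25.78
position: [0.6664, 0.0258, 0.1696]
tcp_rot: [[0.144, -0.99, 0.003], [-0.99, -0.144, -0.0], [0.001, -0.003, -1.0]]
force: [0.0, 0.3, -1.4]
width: 0.497
```

apply_moves --rows '[[[0,0.3,-2],[0,0,0],3.5],[[0,0.3,-4],[0,0,0],3.5],[[0,0.3,-6],[0,0,0],3.5],[[0,0.3,-8],[0,0,0],3.5],[[0,0.3,-9.3],[0,0,0],3.5],[[0,0.3,-9.3],[0,0,0],3.5],[[0,0.3,-9.3],[0,0,0],3.5],[[0,0.3,-9.3],[0,0,0],3.5]]'

```text
time_s: 26.45
position: [0.6668, 0.0294, 0.0765]
tcp_rot: [[0.145, -0.989, 0.003], [-0.989, -0.145, -0.0], [0.001, -0.003, -1.0]]
force: [0.2, -1.2, -1.5]
width: 0.497
```

apply_moves --rows '[[[0,0,-0.6],[0,0,0],3.5],[[0,0,-1.1],[0,0,0],3.5],[[0,0,-1.3],[0,0,0],3.5],[[0,0,-1.4],[0,0,0],3.5],[[0,0,-1.4],[0,0,0],3.5],[[0,0,-1.4],[0,0,0],7],[[0,0,-1.4],[0,0,0],7],[[0,0,-1.4],[0,0,0],7],[[0,0,-1.4],[0,0,0],7],[[0,0,0],[0,0,0],7],[[0,0,3],[0,0,0],7],[[0,0,7],[0,0,0],7]]'

```text
time_s: 27.45
position: [0.6632, 0.0297, 0.1432]
tcp_rot: [[0.145, -0.989, -0.008], [-0.989, -0.145, 0.001], [-0.002, 0.007, -1.0]]
force: [0.8, -0.0, -0.4]
width: 0.793
```

apply_moves --rows '[[[0,0,4],[0,0,0],7],[[0,0,8],[0,0,0],7],[[0,0,12],[0,0,0],7],[[-26,42,12],[0,0,0],7],[[-26,42,12],[0,0,0],7],[[-26,42,12],[0,0,0],7],[[-26,42,12],[0,0,0],7],[[-26,42,12],[0,0,0],7],[[-26,42,12],[0,0,0],7],[[-26,42,12],[0,0,0],7],[[-26,42,12],[0,0,0],7],[[-26,42,12],[0,0,0],7]]'

```text
time_s: 28.45
position: [0.4669, 0.3499, 0.2662]
tcp_rot: [[0.145, -0.989, 0.001], [-0.989, -0.145, 0.001], [-0.0, -0.001, -1.0]]
force: [0.7, 1.0, 1.2]
width: 0.802
```

```bash
python3 - <<'E'
from m import *
p=imaging.read_camera("top");s=imaging.read_camera("scene")
th=np.linspace(0,2*np.pi,60); o=np.array([.5959,.0196]); t=np.radians(7.9); R=np.array([[np.cos(t),-np.sin(t)],[np.sin(t),np.cos(t)]])
hsv=cv2.cvtColor(p["pixels"],cv2.COLOR_RGB2HSV);H,S,V=[hsv[:,:,i].astype(int) for i in range(3)]
for b,c,z,n in(((280,120,340,190),(H<20)&(H>9)&(S>180)&(V>110),.089,"pot"),((280,110,340,160),((H<8)|(H>170))&(S>150)&(V>90),.074,"tin"),((440,160,480,200),(H>100)&(H<125)&(S>150)&(V>100),0.085,"blue")):
    cen,_=seg(p,b,c,z,n); print("   in mat",(R.T@(cen-o)).round(4))
def ring(q,I,x,y,z,r,c): 
    u=proj(q,np.c_[x+r*np.cos(th),y+r*np.sin(th),0*th+z]); cv2.polylines(I,[np.round((u+.5)*4).astype(int)],True,c,1)
O=[]
for q,(cx,cy) in((p,(308,170)),(s,(335,215))):
    I=cv2.resize(q["pixels"][:,:,::-1],None,fx=4,fy=4,interpolation=cv2.INTER_CUBIC)
    ring(q,I,.5807,.1292,.054,.034,(0,255,255)); 
    O.append(I[cy*4-240:cy*4+240,cx*4-(280 if q is p else 230):cx*4+(280 if q is p else 230)][:, :])
cv2.imwrite("pics/c9.png",O[0]);cv2.imwrite("pics/c9s.png",O[1]); cv2.imwrite("pics/end.png",p["pixels"][:,:,::-1])
E
```

```text
pot 366 cen [0.5945 0.02  ] dims [44.4 44.9] long 130.9 rect [594.7  20.1] [50.5 49.6] 0.4
   in mat [-0.0013  0.0006]
tin 225 cen [0.664  0.0269] dims [35.5 36.5] long 54.9 rect [663.   26.8] [39.6 38.6] 0.5
   in mat [ 0.0685 -0.0021]
blue 351 cen [ 0.5534 -0.3366] dims [43.5 44.1] long 11.6 rect [ 553.5 -336.4] [47.6 48.5] 88.2
   in mat [-0.091 -0.347]
```

View pics/c9.png

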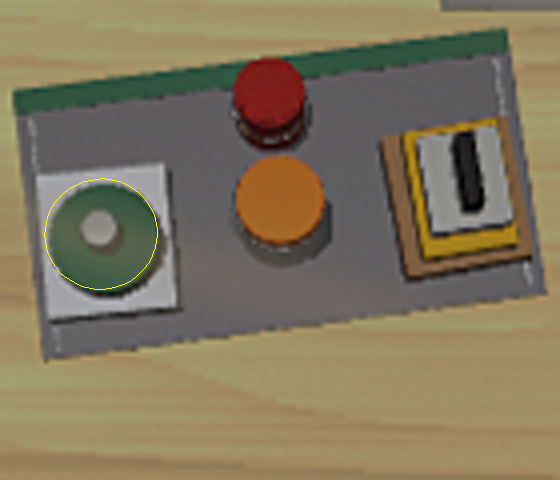

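View pics/c9s.png

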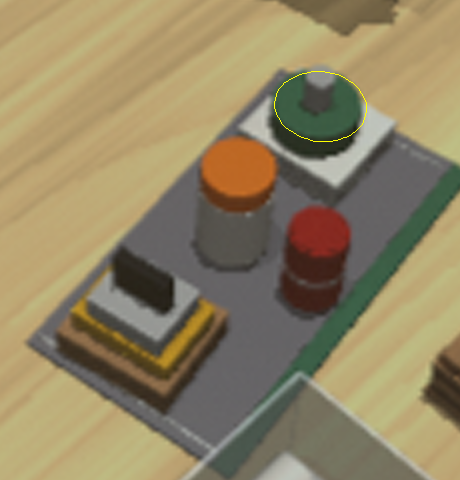

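View pics/end.png

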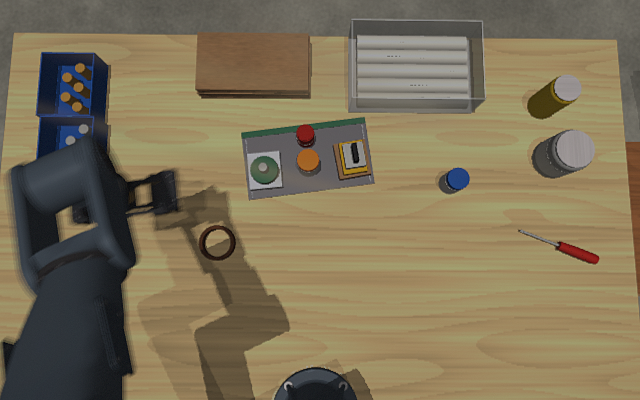

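apply_moves --rows '[[[0,0,0],[0,0,0],7],[[0,0,0],[0,0,0],7],[[0,0,0],[0,0,0],7],[[0,0,0],[0,0,0],7]]'

```text
time_s: 28.88
position: [0.4693, 0.347, 0.2652]
tcp_rot: [[0.143, -0.99, 0.0], [-0.99, -0.143, -0.0], [0.0, -0.0, -1.0]]
force: [-0.2, -0.5, 1.0]
width: 0.807
```

```bash
python3 -c "
from bench import close_job
print(close_job())"
```

```text
the job is handed in; nothing more can be done
None
```

All five items are in place and the job is handed in, at about 29 s of the 144 s allowed. No verdict was reported.

My last checks, made from the camera images (calibration good to about 2 mm):

| Item | Measured result |
|---|---|
| Yellow board on brown sample | about 1 mm off centre, lined up to about 1° |
| Steel block on the board | about 2 mm off centre, lined up to about 1° |
| Green weight on white sample | centred to a few mm; checked by overlaying its outline on the images only |
| Glue pot | about 1.5 mm from the point midway between the samples |
| Hardener tin | 70 mm behind the pot, a gap of about 21 mm, and 2 mm off the mat's middle line |
| Blue jar | less than 1 mm from where it stood |
| Tape roll | same place by eye in the top image; not measured again |

- **Failed measurement:** automatic outline measurements of the steel plate and the green weight failed on the mixed background. I used the steel block's black grip and the outline overlay instead.
- **Arm:** it was clear of everything, about 0.27 m up and still, when I handed in.

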